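Shim the rocking laboratory instrument

TASK

The low navy instrument rocks because its foot under the orange corner pad is too short. First press the orange pad down with the fingertips to feel it rock and let it up again, then push the yellow wedge by its heel along the bench under that foot until the instrument no longer rocks, without lifting the wedge off the bench, jacking the instrument up out of level, shoving it out of place or disturbing anything else. To prove it, press down firmly on the orange pad again (about 10 N): the instrument must stand level and still, and the program finishes while holding that press.

Things in the scene. Friction and masses are not known exactly. Their poses are not given: they have to be found in the camera images.
- instrument: Low navy box, grey band round its top edge, 170 (x) x 240 (y) mm, 2 to 3.3 kg, loose on the bench on four black feet. Origin: centre of its footprint at the level of the foot soles (on the bench); z up. Box underside 22 mm, top 80 mm above the soles; side faces at x = +-85, y = +-120 mm. Feet at x = +-70, y = +-105 mm: three taper to 12 mm soles, the short one is 28 mm across.
- short_corner (a point): On the axis of the short foot (instrument's x = +70, y = -105 mm), at the other feet's sole level; axes as the instrument's. The box stands level on the other feet; this one hangs 5 to 10 mm above the bench, which differs each time. 2 to 4 N on the orange pad tips the box until this foot meets the bench; let go, it falls back. The wedge comes in along the instrument's +y.
- pad_top (a point): Centre of the top of the orange corner pad (36 x 36 mm, 6 mm thick) on the instrument's top at its x = +64, y = -99 mm, 86 mm above the soles; axes as the instrument's. The place to press, with about 10 N (more than 5 N counts, 25 N does no harm). Pressed, it sinks about 5 to 10 mm while the box rocks, under 1.5 mm once the wedge is seated.
- corner_pad: The orange corner pad itself, fixed to the instrument's top; origin at the centre of its underside, 6 mm below pad_top.
- wedge: Yellow wedge, 110 (x) x 45 (y) mm, 0.12 kg, loose on the bench. Origin: centre of its underside; x points to the thin end. Ramp 2 mm thick at x = +55, rising 1 in 6 to 18 mm at x = -41; then to x = -55 a heel 26 mm high: push its flat end face. It slides with under 2 N; when the ramp meets the foot the push rises sharply, 5 to 10 N seats it, much more jacks up or shifts the box.
- wedge_tip (a point): Middle of the wedge's thin end, on the underside (x = +55 mm of the wedge); axes as the wedge's. With the wedge seated it lies about 18 to 50 mm beyond the near edge of the short foot.
- mouse: Bystander, leave alone: black computer mouse, 60 x 100 x 31 mm; origin at the centre of its underside.
- notebook: Bystander, leave alone: red notebook, 150 x 215 x 18 mm; origin at the centre of its underside.
- handset: Bystander, leave alone: dark flat handset lying on the notebook, 70 x 145 x 9 mm; origin at the centre of its underside.
- tub: Bystander, leave alone: white tub with blue screw lid, 64 mm across, 50 mm high; origin at the centre of its underside.
- cap: Bystander, leave alone: loose white screw cap lying near the wedge, disc 52 mm across, 12 mm high; origin at the centre of its underside.
- vial: Bystander, leave alone: small amber vial with black cap, 26 mm across, 45 mm high, standing near the wedge; origin at the centre of its underside.
- spatula: Bystander, leave alone: steel spatula with a broad flat blade, 180 mm long; origin at the centre of its underside.

How it is judged:
By the outcome, as a careful person would: the job done as asked, in the order asked, and still so for the second after the job is handed in, while the arm keeps its last pose, push and grip.
It also fails if it takes over 61 s, if anything falls off the work surface, if the arm or the gripper's body presses on something with over 40 N, if the wrist force passes 120 N, or if a joint passes its speed limit or range.

ROBOT

A 7-joint arm with a two-finger parallel gripper is mounted at the origin on the work surface. World frame = base frame: x ahead of the robot, y to its left, z up, the work surface at z = 0. Lengths are in m, angles in rad, forces in N, time in s.
With the tool pointing down it reaches from about 0.4 to 0.85 m from the base axis. Payload 10.4 kg.
Tool frame: the origin (TCP) lies midway between the tips of the shut fingers; the grasp point (between the pads) lies 19 mm behind it; y points along the fingers, x is the direction in which the jaws open and shut, and the axes are right-handed (so a half turn about y gives the same grasp; the last joint's range is limited). The gripper opens to 87 mm and grips with 3 to 60 N. Pads are 19 mm wide; open, the fingers measure 117 mm over their backs; the gripper's body (75 mm by 190 mm) begins 51 mm behind the grasp point.
Start: joints at [-1.132, 0.332, -0.065, 1.46, 0.022, 1.35, -0.088], TCP at [0.278, 0.56, 0.223] pointing down, gripper open.
Joint ranges: [-2.6, 2.6], [-0.5, 2.12], [-1.47, 1.34], [0.16, 2.42], [-1.27, 4.41], [0.06, 2.06], [-2.6, 2.6]. Speed limits (rad/s): [2.22, 2.22, 2.79, 2.79, 3.14, 3.14, 3.14].

INTERFACE

Orientations are given as a unit quaternion [x, y, z, w].
In Python, from bench import r gives the robot as it stands. The module is installed in compiled form; this text tells all that it offers.
- The arm moves only by the tool arm_command, never from a script. Its argument "deltas" is one flat list of numbers, 6 for each row, row after row: the shift along the tool's x, y, z in m, then the turn, a rotation vector about the tool's x, y, z in degrees. In form: [tx, ty, tz, ax, ay, az, tx, ty, tz, ax, ay, az, ...]. A call has 1 to 8 rows; each row is the pose to reach, as a shift and turn from the pose commanded when the call began, along the tool's axes at that moment; what a row does not reach only later rows make up. A row lasts 1/8 s, in which the tool goes at most 62.5 mm and 10.7 degrees, less where a joint would pass 70% of its speed; a pose out of reach is approached as far as the arm can. A call with a gripper value outside its range is refused whole. "hand" is the opening, from 0 (shut) to 1 (fully open), set as the call begins (left out, the last holds). The fingers move at their own pace and stop on an object; "grip_force" is the grip in N (left out, the last holds). Time passes only in rows, so rows that repeat a pose let the fingers close. It gives the time, the measured TCP pose, the force and the opening at its end, in the units of the state.
- r.read_state(): the state, without advancing time (a new reading comes with each control period).
- r.camera(name): name is "scene" or "top" or "wrist"; returns a dict with "image" (420x560x3 uint8, red, green, blue), "intrinsics" (3x3 intrinsics, pixels), "world_from_camera" (4x4, takes a point from camera to world coordinates); the wrist camera has in their place "hand_eye" (4x4, takes a point from camera to tool coordinates, whose origin is the TCP and whose axes are the tool frame's). Camera axes: x right, y down, z forward; pixel columns grow to the right and rows downward; lengths in m; the calibration is good to about 2 mm. A picture is of the moment at which its call begins: read the wrist's pose just before it. There is no depth.
- r.close_job(): hands the job in, once; it reports no verdict.
Trained networks look in a picture, given as the dict that the camera call returned (one of the last four; its "shot" number tells which), for a name from the list of things; names that differ only in an ending like _2 or _b are one class to them, and where a whole thing is asked for, a point or a joint stands for the part that bears it (a point fixed in the world has none). Each returns a list of dicts, best first, with "conf" (0 to 1); they miss things now and then, are a little off and sometimes report something else, mostly with a low value. They report only what shows in the picture. A call takes as long as a camera call.
- r.boxes_of(picture, query): "centre" ([row, column] in pixels, amid what is visible of it).
- r.regions_of(picture, query): "region" (420x560 bool, what is visible of it) and "centre" ([row, column] in pixels, amid what is visible of it).
The state is a dict: "time": time; "joint_positions": joint angles; "joint_vel": joint speeds; "joint_torque": joint torques, N m; "ee_pos": TCP position; "eef_rot": TCP orientation; "ft_force": force on the tool from outside, world axes, zero at the start; "torque": the same for the moment, N m; "width": finger opening in m.
Only numpy, scipy, OpenCV 4.12 (cv2) and the standard library are available. Lean on these libraries where they do the work, as an engineer would, in place of code of your own. Each camera call takes 0.05 s, during which the arm holds its last target.

## Working session

There is one attempt and no reset: what is moved stays moved. The work goes in short steps, Python scripts to look and compute and a tool call to move; the robot and the scene stay as the last step left them, time stands still between calls to the robot, and variables do not carry over. Pictures are saved under pics/ and viewed, and the job is handed in when it is done.

Besides the shell and the picture viewer there is one more tool, called after "Request:" as name(argument=value, ...) on one line, values as JSON. arm_command: Moves the arm, as the interface text tells. Its arguments: {"type":"object","properties":{"deltas":{"type":"array","items":{"type":"number"}},"hand":{"type":"number"},"grip_force":{"type":"number"}},"required":["deltas"]}

```bash
mkdir -p pics; cat > h.py <<'E'
import numpy as np, cv2
from bench import r
from scipy.spatial.transform import Rotation as R
def save(p,n): cv2.imwrite('pics/'+n+'.png',cv2.cvtColor(p['image'],cv2.COLOR_RGB2BGR))
def ray(p,rc,T=None):
    K=np.array(p['intrinsics']);T=np.array(p['world_from_camera']) if T is None else T
    d=T[:3,:3]@np.linalg.solve(K,[rc[1],rc[0],1.]);return T[:3,3],d
def onz(p,rc,z,T=None):
    o,d=ray(p,rc,T);return o+d*(z-o[2])/d[2]
def proj(p,X,T=None):
    K=np.array(p['intrinsics']);T=np.array(p['world_from_camera']) if T is None else T
    c=np.linalg.inv(T)@np.append(X,1);q=K@c[:3];return q[1]/q[2],q[0]/q[2]
def wristT(p,s):
    T=np.eye(4);T[:3,:3]=R.from_quat(s['eef_rot']).as_matrix();T[:3,3]=s['ee_pos'];return T@np.array(p['hand_eye'])
E
python3 - <<'E'
from h import *
np.set_printoptions(precision=4,suppress=True)
s=r.read_state();print(s)
print(R.from_quat(s['eef_rot']).as_matrix())
for n in ['scene','top']:
    p=r.camera(n);save(p,n+'0');print(n,p['intrinsics'],p['world_from_camera'])
    for q in ['instrument','corner_pad','wedge','mouse','notebook','handset','tub','cap','vial','spatula']:
        b=r.boxes_of(p,q)
        print(q,[(np.round(x['centre'],1),round(x['conf'],2),onz(p,x['centre'],0.086 if q=='corner_pad' else 0.01)[:2]) for x in b[:2]])
E
```

```text
{'time': 0.0, 'joint_positions': array([-1.1316,  0.3328, -0.0647,  1.461 ,  0.0216,  1.3499, -0.0885]), 'joint_vel': array([-0.0002,  0.002 , -0.0001, -0.0006, -0.    , -0.    , -0.0001]), 'joint_torque': array([ -0.001 , -62.3247,   0.0237, -38.9895,  -0.0615,   0.0397,
         0.0001]), 'ee_pos': array([0.2783, 0.5592, 0.2218]), 'eef_rot': array([ 0.6014,  0.3719, -0.3727, -0.6009]), 'ft_force': array([ 0.4379, -0.227 ,  0.0556]), 'torque': array([-0.0278, -0.0541,  0.0288]), 'width': 0.08708721737653237}
[[ 0.4455 -0.0006 -0.8953]
 [ 0.8953 -0.0013  0.4455]
 [-0.0014 -1.     -0.0001]]
scene [[506.3123   0.     283.6072]
 [  0.     506.3123 208.1099]
 [  0.       0.       1.    ]] [[-0.5868  0.6373 -0.4996  1.1777]
 [ 0.8096  0.4519 -0.3745  0.5148]
 [-0.0129 -0.6242 -0.7811  1.1071]
 [ 0.      0.      0.      1.    ]]
instrument [(array([232.1, 308.3]), 0.76, array([0.5043, 0.0907])), (array([341.7, 324.5]), 0.73, array([0.7388, 0.2947]))]
corner_pad [(array([219. , 263.2]), 0.57, array([0.5833, 0.0037]))]
wedge [(array([217.1, 232. ]), 0.57, array([ 0.5834, -0.1081]))]
mouse [(
[... 912 characters left out ...]
ment [(array([218.3, 263.2]), 0.67, array([0.5135, 0.1048]))]
corner_pad [(array([191.3, 299.6]), 0.53, array([0.5752, 0.0052]))]
wedge [(array([195.1, 344.5]), 0.95, array([ 0.5728, -0.1171]))]
mouse [(array([180.9, 467.7]), 0.65, array([ 0.6052, -0.45  ]))]
notebook [(array([208. , 144.8]), 0.77, array([0.5474, 0.4301]))]
handset [(array([190.3, 143.6]), 0.62, array([0.5966, 0.4343])), (array([195.4, 341.5]), 0.25, array([ 0.5721, -0.1089]))]
tub [(array([280.1, 116.8]), 0.8, array([0.3528, 0.5032]))]
cap [(array([241. , 349.2]), 0.56, array([ 0.4483, -0.1261]))]
vial [(array([158.9, 320.1]), 0.61, array([ 0.6741, -0.0533]))]
spatula [(array([142.1, 199.8]), 0.85, array([0.7287, 0.2791]))]
```

View pics/scene0.png

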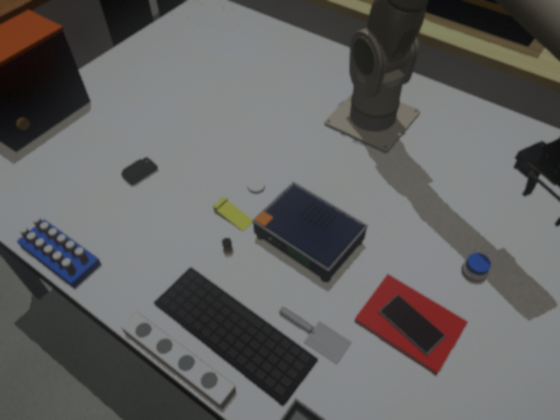

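View pics/top0.png

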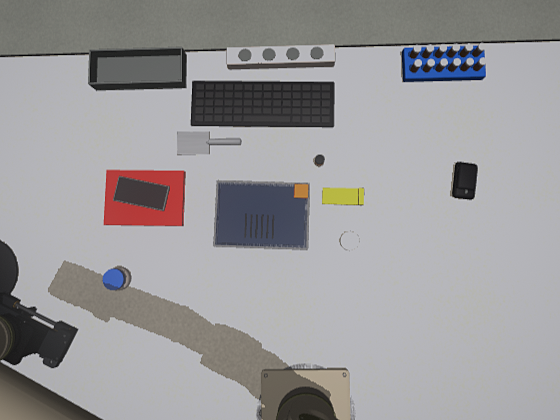

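Both views agree on the layout: in the top view the pad is at (191,300), the wedge at (196,343) with its heel on the right near column 360, the vial at (160,319) and the cap at (241,349). Next I'll fit the poses from silhouettes.

```bash
cat > fit.py <<'E'
from h import *
from scipy.optimize import minimize
def sil(p,V,T=None,S=8):
    uv=np.array([proj(p,v,T)[::-1] for v in V],np.float32)
    h=cv2.convexHull(uv)
    x0,y0=np.floor(uv.min(0)).astype(int)-6; x1,y1=np.ceil(uv.max(0)).astype(int)+6
    return h,(x0,y0,x1,y1)
def render(h,S=4):
    m=np.zeros((420*S,560*S),np.uint8)
    cv2.fillPoly(m,[np.round(((h+0.5)*S-0.5)*16).astype(np.int32)],255,shift=4)
    return cv2.resize(m,(560,420),interpolation=cv2.INTER_AREA)/255.
def place(V,q):
    c,s=np.cos(q[2]),np.sin(q[2]);return np.c_[c*V[:,0]-s*V[:,1]+q[0],s*V[:,0]+c*V[:,1]+q[1],V[:,2]]
WED=np.array([[x,y,z] for y in(-.0225,.0225) for x,z in((.055,0),(.055,.002),(-.041,.026),(-.055,.026),(-.055,0))])
INS=np.array([[x,y,z] for y in(-.12,.12) for x in(-.085,.085) for z in(.022,.080)])
PAD=np.array([[.064+x,-.099+y,z] for y in(-.018,.018) for x in(-.018,.018) for z in(.080,.086)])
def fit(V,views,q0):
    def cost(q):
        q=np.array([q0[0]+q[0]*.001,q0[1]+q[1]*.001,q0[2]+np.radians(q[2])])
        return sum(np.abs(render(sil(p,place(V,q),T)[0])-m).sum() for p,m,T in views)
    b=minimize(cost,[0,0,0],method='Nelder-Mead',options=dict(initial_simplex=[[0,0,0],[6,0,0],[0,6,0],[0,0,6]],xatol=.05,fatol=.2,maxiter=150))
    q=b.x;return np.array([q0[0]+q[0]*.001,q0[1]+q[1]*.001,q0[2]+np.radians(q[2])]),b.fun
def best(p,q,near):
    L=[x for x in r.regions_of(p,q)]
    L=[x for x in L if np.hypot(*(np.array(x['centre'])-near))<15]
    return L[0]['region'].astype(float)
E
cat > t.py <<'E'
from fit import *
np.set_printoptions(precision=4,suppress=True)
P={n:r.camera(n) for n in('top','scene')}
near={'wedge':{'top':(195,344),'scene':(215,233)},'instrument':{'top':(216,263),'scene':(232,309)}}
for q,V,q0 in(('wedge',WED,(.573,-.117,1.571)),('instrument',INS,(.513,.105,0.))):
    vs=[]
    for n in P:
        m=best(P[n],q,near[q][n]);vs.append((P[n],m,None));print(q,n,m.sum(),fit(V,vs[-1:],q0))
    print(q,'both',fit(V,vs,q0))
for n in P:
    hsv=cv2.cvtColor(P[n]['image'],cv2.COLOR_RGB2HSV)
    for x in ('corner_pad','cap','vial'):
        b=r.regions_of(P[n],x)[:1]
        for y in b: print(n,x,y['conf'],y['centre'],onz(P[n],y['centre'],{'corner_pad':.085,'cap':.006,'vial':.022}[x])[:2])
E
python3 t.py
```

```text
wedge top 704.0 (array([ 0.5726, -0.1109,  1.5106]), np.float64(39.58823529411765))
wedge scene 639.0 (array([ 0.5748, -0.1126,  1.5248]), np.float64(49.5921568627451))
wedge both (array([ 0.5727, -0.1114,  1.5076]), np.float64(116.41176470588235))
instrument top 6264.0 (array([ 0.5196,  0.1042, -0.0501]), np.float64(98.34117647058824))
instrument scene 6349.0 (array([ 0.5218,  0.1023, -0.0532]), np.float64(186.26666666666668))
instrument both (array([ 0.5201,  0.1036, -0.0503]), np.float64(313.6509803921569))
top corner_pad 0.6 [194.6, 300.9] [0.5668 0.002 ]
top cap 0.73 [243.1, 351.0] [ 0.4427 -0.1312]
top vial 0.47 [156.2, 318.3] [ 0.6792 -0.0479]
scene corner_pad 0.58 [219.9, 266.7] [0.5799 0.0122]
scene cap 0.55 [187.4, 254.1] [ 0.4608 -0.1274]
scene vial 0.63 [247.5, 226.5] [ 0.6749 -0.0495]
```

```bash
cat >> h.py <<'E'
def todelta(target,yaw_deg=None,s=None):
    "shift in tool axes to world target; yaw of tool x"
    s=s or r.read_state();M=R.from_quat(s['eef_rot']).as_matrix()
    d=M.T@(np.array(target)-s['ee_pos'])
    y=np.radians(yaw_deg if yaw_deg is not None else 0);G=np.array([[np.cos(y),0,-np.sin(y)],[np.sin(y),0,np.cos(y)],[0,-1,0]])
    return np.round(d,4),np.round(np.degrees(R.from_matrix(M.T@G).as_rotvec()),2)
E
python3 - <<'E'
from h import *
p=r.camera('wrist');print(p['hand_eye'],p['intrinsics']);save(p,'w0')
print(todelta([.576,-.10,.22],-2.9)); print(todelta([.579,0.002,.22],-2.9))
E
```

```text
[[ 9.99999735e-01  5.90922023e-04 -4.25758487e-04  8.27868916e-04]
 [ 5.79876853e-04 -2.92269766e-01  9.56335740e-01 -1.61068625e-01]
 [ 4.40683517e-04 -9.56335733e-01 -2.92270031e-01  7.99390098e-02]
 [ 0.00000000e+00  0.00000000e+00  0.00000000e+00  1.00000000e+00]] [[348.11143457   0.         280.66093208]
 [  0.         348.11143457 208.39908026]
 [  0.           0.           1.        ]]
(array([-0.4579,  0.0025, -0.5602]), array([-0.000e+00,  6.644e+01,  1.000e-02]))
(array([-0.3653,  0.0025, -0.5175]), array([-0.000e+00,  6.644e+01,  1.000e-02]))
```

Request:
arm_command(deltas=[-0.02,0,-0.025,0,4,0,-0.055,0,-0.07,0,12,0,-0.09,0,-0.115,0,21,0,-0.125,0,-0.16,0,30,0,-0.16,0,-0.205,0,39,0,-0.195,0,-0.25,0,48,0,-0.23,0,-0.295,0,57,0,-0.265,0,-0.34,0,66.4,0], hand=0, grip_force=20)

```text
time: 2.75
ee_pos: [0.4654, 0.1691, 0.2229]
eef_rot: [-0.707, 0.019, -0.02, 0.707]
ft_force: [0.5, 0.1, 0.0]
width: 0.0154
```

```bash
python3 - <<'E'
from h import *
s=r.read_state();print(s['time'],s['ee_pos'],s['width'],todelta([.576,-.07,.2],-2.9))
E
```

```text
2.75 [0.46538437 0.16913504 0.22287722] 0.015403536860978818 (array([ 0.1236,  0.0228, -0.2327]), array([-0.04, -0.25,  0.04]))
```

Request:
arm_command(deltas=[0.024,0.004,-0.045,0,0,0,0.05,0.008,-0.095,0,0,0,0.077,0.013,-0.145,0,0,0,0.103,0.018,-0.195,0,0,0,0.118,0.022,-0.223,0,0,0,0.124,0.023,-0.233,0,0,0,0.124,0.023,-0.233,0,0,0])

```text
time: 3.62
ee_pos: [0.577, -0.0677, 0.1995]
eef_rot: [-0.707, 0.018, -0.018, 0.707]
ft_force: [0.3, 0.8, -0.4]
width: 0.0006
```

```bash
cat > t2.py <<'E'
from fit import *
import sys
np.set_printoptions(precision=4,suppress=True)
s=r.read_state();p=r.camera('wrist');T=wristT(p,s);save(p,sys.argv[1]);print(s['time'],s['ee_pos'])
hsv=cv2.cvtColor(p['image'],cv2.COLOR_RGB2HSV);H,S_,V_=cv2.split(hsv)
for q,VV,q0 in(('wedge',WED,(.573,-.111,1.51)),('corner_pad',PAD,(.520,.104,-.05))):
    L=r.regions_of(p,q)
    for x in L[:2]:
        m=x['region'];print(q,x['conf'],x['centre'],m.sum(),np.median(hsv[m],0) if m.any() else 0)
    if L: print(fit(VV,[(p,L[0]['region'].astype(float),T)],q0))
E
python3 t2.py w1
```

```text
3.625 [ 0.577  -0.0677  0.1995]
wedge 0.79 [210.5, 277.9] 3182 [ 30. 138. 226.]
(array([ 0.5724, -0.1121,  1.5108]), np.float64(1381.3921568627452))
corner_pad 0.82 [117.9, 281.7] 2211 [ 10. 184. 172.]
(array([ 0.5213,  0.1045, -0.065 ]), np.float64(99.4078431372549))
```

View pics/w1.png

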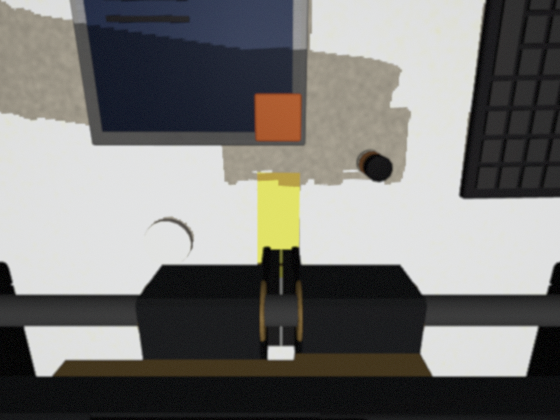

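The wrist view shows the pad at rows 94–141, columns 255–302. The wedge's thin end is at row 173, columns 258–300, and its heel is hidden by the fingers. I'll measure the edges of both.

```bash
cat > t3.py <<'E'
from h import *
np.set_printoptions(precision=4,suppress=True)
s=r.read_state();p=r.camera('wrist');T=wristT(p,s)
hsv=cv2.cvtColor(p['image'],cv2.COLOR_RGB2HSV)
y=(cv2.inRange(hsv,(20,80,80),(40,255,255))>0); o=(cv2.inRange(hsv,(3,120,80),(18,255,255))>0)
o[150:]=False
ins=np.array([-.05])
n=np.array([np.cos(.0503),-np.sin(.0503)])
for row in range(176,245,8):
    c=np.where(y[row])[0]
    if len(c)==0: continue
    for e in (c[0]-.5,c[-1]+.5): pass
    # z of ramp edge: estimate from world y, tip at y_t
    L=onz(p,(row,c[0]-.5),.008,T);Rr=onz(p,(row,c[-1]+.5),.008,T)
    print(row,c[0],c[-1],L[:2],Rr[:2],'mid',(L+Rr)[:2]/2)
ys,xs=np.where(y);print('tip row',ys[(xs>265)&(xs<295)].min())
rr=ys[(xs>265)&(xs<295)].min()-.5;print(onz(p,(rr,279),.002,T))
ys,xs=np.where(o);c=[ys.mean(),xs.mean()];print('pad',c,onz(p,c,.086,T),cv2.minAreaRect(np.c_[xs,ys].astype(np.float32)))
print('vial/cap')
for q,z in(('cap',.012),('vial',.045)):
    for x in r.regions_of(p,q)[:1]:
        ys,xs=np.where(x['region']);print(q,x['conf'],onz(p,x['centre'],z,T)[:2],onz(p,(x['centre'][0],xs.min()),z,T)[:2],onz(p,(x['centre'][0],xs.max()),z,T)[:2])
E
python3 t3.py
```

```text
176 257 299 [ 0.5533 -0.057 ] [ 0.5975 -0.0591] mid [ 0.5754 -0.058 ]
184 258 299 [ 0.5537 -0.0655] [ 0.5973 -0.0675] mid [ 0.5755 -0.0665]
192 258 299 [ 0.5532 -0.074 ] [ 0.597  -0.0761] mid [ 0.5751 -0.075 ]
200 258 298 [ 0.5526 -0.0826] [ 0.5957 -0.0847] mid [ 0.5741 -0.0837]
208 258 298 [ 0.552  -0.0914] [ 0.5954 -0.0935] mid [ 0.5737 -0.0924]
216 258 298 [ 0.5514 -0.1003] [ 0.5951 -0.1024] mid [ 0.5733 -0.1014]
224 258 298 [ 0.5508 -0.1093] [ 0.5948 -0.1114] mid [ 0.5728 -0.1104]
232 258 298 [ 0.5502 -0.1185] [ 0.5945 -0.1206] mid [ 0.5724 -0.1196]
240 258 298 [ 0.5496 -0.1278] [ 0.5942 -0.1299] mid [ 0.5719 -0.1288]
tip row 174
[ 0.5765 -0.0567  0.002 ]
pad [np.float64(119.31913939937247), np.float64(278.0094128193635)] [0.5789 0.002  0.086 ] ((278.0, 119.49998474121094), (45.99999237060547, 46.99999237060547), -0.0)
vial/cap
cap 0.92 [ 0.4577 -0.1262] [ 0.4271 -0.1248] [ 0.4789 -0.1272]
vial 0.88 [ 0.6639 -0.0471] [ 0.6478 -0.0463] [ 0.6807 -0.0478]
```

```bash
python3 - <<'E'
from h import *
s=r.read_state();print(s['time'],s['ee_pos'],s['ft_force'],s['width'],todelta([.579,.002,.092],-2.9))
E
```

```text
3.925 [ 0.57693856 -0.06686225  0.19975842] [-0.07772337  0.00646247  0.53766278] 0.00086682335483329 (array([-0.0013,  0.1078,  0.0688]), array([-0.04,  0.14,  0.02]))
```

Request:
arm_command(deltas=[0,0.02,0.025,0,0,0,0,0.05,0.055,0,0,0,-0.001,0.08,0.069,0,0,0,-0.001,0.1,0.069,0,0,0,-0.001,0.108,0.069,0,0,0,-0.001,0.108,0.069,0,0,0])

```text
time: 4.68
ee_pos: [0.5794, 0.0009, 0.0917]
eef_rot: [0.707, -0.018, 0.018, -0.707]
ft_force: [0.3, 0.2, 0.8]
width: 0.0007
```

Request:
arm_command(deltas=[0,0.002,0,0,0,0,0,0.004,0,0,0,0,0,0.006,0,0,0,0,0,0.007,0,0,0,0,0,0.008,0,0,0,0,0,0.008,0,0,0,0])

```text
time: 5.42
ee_pos: [0.5798, 0.0008, 0.0838]
eef_rot: [-0.707, 0.017, -0.018, 0.707]
ft_force: [2.0, -1.4, 3.7]
width: 0.0006
```

Request:
arm_command(deltas=[0,0.002,0,0,0,0,0,0.003,0,0,0,0,0,0.004,0,0,0,0,0,0.004,0,0,0,0])

```text
time: 5.92
ee_pos: [0.5794, 0.0009, 0.0794]
eef_rot: [-0.707, 0.018, -0.018, 0.707]
ft_force: [1.5, -1.6, 3.1]
width: 0.0006
```

Request:
arm_command(deltas=[0,0.002,0,0,0,0,0,0.003,0,0,0,0,0,0.003,0,0,0,0])

```text
time: 6.3
ee_pos: [0.5799, 0.0008, 0.0787]
eef_rot: [-0.706, 0.017, -0.018, 0.707]
ft_force: [-6.6, -1.0, 24.2]
width: 0.0006
```

Request:
arm_command(deltas=[0,-0.002,0,0,0,0,0,-0.004,0,0,0,0,0,-0.006,0,0,0,0,0,-0.008,0,0,0,0,0,-0.01,0,0,0,0,0,-0.014,0,0,0,0,0,-0.03,0,0,0,0,0,-0.06,0,0,0,0])

```text
time: 7.3
ee_pos: [0.5789, 0.0008, 0.1371]
eef_rot: [0.707, -0.018, 0.017, -0.707]
ft_force: [0.9, 0.4, 0.6]
width: 0.0003
```

```bash
python3 - <<'E'
from fit import *
np.set_printoptions(precision=4,suppress=True)
s=r.read_state();p=r.camera('top');save(p,'top1')
m=best(p,'instrument',(216,263));print(fit(INS,[(p,m,None)],(.52,.104,-.05)))
print(s['time'],s['ee_pos'],s['ft_force'])
u=np.array([.0503,.9987]);
for t in ([.515,-.133,.13],[.5155,-.133,.007]): print(todelta(t,-2.9))
E
```

```text
Traceback (most recent call last):
  File "fit.py", line 26, in best
    return L[0]['region'].astype(float)
           ~^^^
IndexError: list index out of range
```

View pics/top1.png

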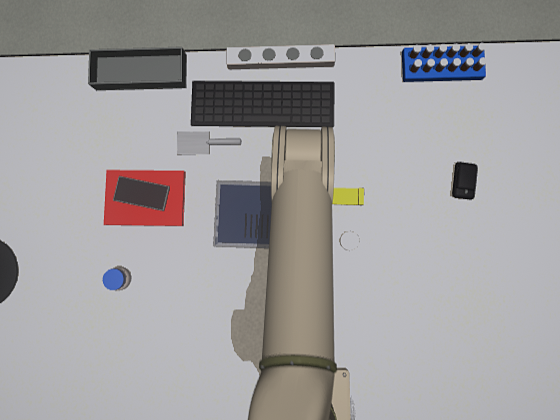

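The top view shows the arm covering the instrument, so I'll rely on the wrist view. The press sank the pad about 7 mm before the foot met the bench. The wedge's centreline passes about 6.5 mm to the −x side of the foot axis, so I'll nudge it sideways before pushing.

```bash
python3 - <<'E'
from h import *
np.set_printoptions(precision=4,suppress=True)
s=r.read_state()
print(s['time'],s['ee_pos'],s['ft_force'])
for t in ([.516,-.133,.13],[.516,-.133,.007]): print(todelta(t,-2.9))
E
```

```text
7.4 [0.5815 0.0007 0.1407] [ 0.6216 -0.31    0.3445]
(array([-0.0588,  0.0102, -0.1369]), array([-0.07,  0.02,  0.32]))
(array([-0.0594,  0.1332, -0.137 ]), array([-0.07,  0.02,  0.32]))
```

Request:
arm_command(deltas=[-0.02,0,-0.04,0,0,0,-0.045,0,-0.09,0,0,0,-0.059,0,-0.13,0,0,0,-0.059,0.04,-0.137,0,0,0,-0.059,0.08,-0.137,0,0,0,-0.059,0.115,-0.137,0,0,0,-0.059,0.132,-0.137,0,0,0,-0.059,0.132,-0.137,0,0,0])

```text
time: 8.4
ee_pos: [0.5133, -0.133, 0.0042]
eef_rot: [0.707, -0.018, 0.017, -0.707]
ft_force: [0.1, 0.4, 0.5]
width: 0.0002
```

```bash
python3 - <<'E'
from h import *
s=r.read_state();p=r.camera('wrist');save(p,'w2')
print(s['time'],s['ee_pos'],s['ft_force'])
E
python3 t3.py
```

```text
8.4 [ 0.5133129  -0.13298891  0.00423318] [0.09362151 0.37500517 0.48747683]
176 352 450 [ 0.55   -0.0867] [ 0.5957 -0.0889] mid [ 0.5729 -0.0878]
184 351 449 [ 0.5496 -0.0904] [ 0.5956 -0.0927] mid [ 0.5726 -0.0916]
192 351 449 [ 0.5496 -0.0943] [ 0.596  -0.0966] mid [ 0.5728 -0.0954]
200 350 448 [ 0.5492 -0.0982] [ 0.5959 -0.1005] mid [ 0.5725 -0.0993]
208 350 447 [ 0.5492 -0.1021] [ 0.5957 -0.1044] mid [ 0.5725 -0.1033]
216 349 447 [ 0.5487 -0.1061] [ 0.5961 -0.1085] mid [ 0.5724 -0.1073]
224 349 446 [ 0.5488 -0.1102] [ 0.596  -0.1125] mid [ 0.5724 -0.1113]
232 348 446 [ 0.5483 -0.1143] [ 0.5964 -0.1167] mid [ 0.5723 -0.1155]
240 348 445 [ 0.5483 -0.1185] [ 0.5962 -0.1208] mid [ 0.5723 -0.1197]Traceback (most recent call last):
  File "t3.py", line 16, in <module>
    ys,xs=np.where(y);print('tip row',ys[(xs>265)&(xs<295)].min())
                                      ~~~~~~~~~~~~~~~~~~~~~~~~~^^
    return umr_minimum(a, axis, None, out, keepdims, initial, where)
ValueError: zero-size array to reduction operation minimum which has no identity
```

View pics/w2.png

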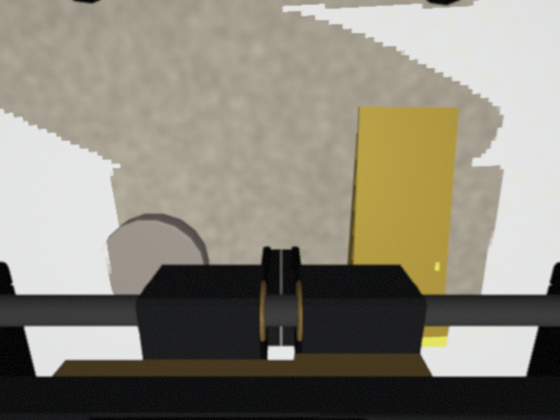

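The wedge is at columns 350–458 and the shut fingers are at columns 262–300, to its left. I'll nudge in +x.

Request:
arm_command(deltas=[0.008,-0.002,0,0,0,0,0.016,-0.002,0,0,0,0,0.021,-0.002,0,0,0,0,0.024,-0.002,0,0,0,0,0.027,-0.002,0,0,0,0,0.029,-0.002,0,0,0,0,0.029,-0.002,0,0,0,0])

```text
time: 9.38
ee_pos: [0.5427, -0.1344, 0.0065]
eef_rot: [-0.707, 0.018, -0.018, 0.707]
ft_force: [0.0, 0.2, -0.6]
width: 0.0005
```

```bash
cat > t4.py <<'E'
from fit import *
import sys
np.set_printoptions(precision=4,suppress=True)
s=r.read_state();p=r.camera('wrist');T=wristT(p,s);save(p,sys.argv[1])
print(s['time'],s['ee_pos'],s['ft_force'])
hsv=cv2.cvtColor(p['image'],cv2.COLOR_RGB2HSV)
y=(cv2.inRange(hsv,(18,90,60),(40,255,255))).astype(np.uint8)
n,l,st,_=cv2.connectedComponentsWithStats(y);k=1+np.argmax(st[1:,4]);y=l==k
ys,xs=np.where(y);t=ys.min();print('tip',t,xs[ys==t].min(),xs[ys==t].max())
xm=xs[ys==t+1].mean();tip=onz(p,(t-.5,xm),.002,T);print('tip world',tip[:2])
M=[]
for row in range(t+6,250,10):
    c=np.where(y[row])[0]
    if len(c)<20: continue
    L=None
    z=.005
    for i in range(4):
        L=onz(p,(row,c[0]-.5),z,T);Rr=onz(p,(row,c[-1]+.5),z,T);z=.002+max(0,(tip[1]-(L+Rr)[1]/2))/6
    M.append(np.r_[(L+Rr)[:2]/2,Rr[0]-L[0]])
M=np.array(M);print(M[::2])
w=M[np.abs(M[:,2]-.045)<.003]
a=np.polyfit(w[:,1],w[:,0],1);print('slope',a[0],'x at y=-.005',np.polyval(a,-.005),'foot x .5846')
E
python3 t4.py w3
```

```text
9.375 [ 0.5427 -0.1344  0.0065] [ 0.0156  0.187  -0.5781]
tip 105 369 395
tip world [ 0.5788 -0.0563]
[[ 0.5778 -0.0591  0.0447]
 [ 0.5773 -0.0679  0.0446]
 [ 0.5771 -0.0769  0.0449]
 [ 0.5767 -0.086   0.0448]
 [ 0.5762 -0.0952  0.0447]
 [ 0.576  -0.1046  0.045 ]
 [ 0.5755 -0.1141  0.0449]]
slope 0.03924198888459905 x at y=-.005 0.5798731529857581 foot x .5846
```

View pics/w3.png

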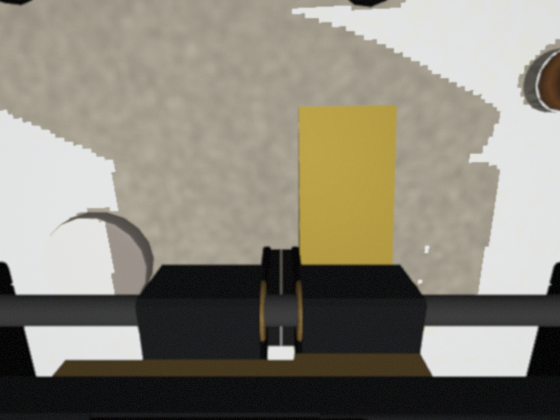

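Request:
arm_command(deltas=[-0.003,0,0.001,0,0,0,-0.003,0,0.005,0,0,0,0,0,0.005,0,0,0,0.002,0,0.005,0,0,0,0.004,0,0.005,0,0,0,0.0045,0,0.005,0,0,0,0.0045,0,0.005,0,0,0])

```text
time: 10.3
ee_pos: [0.5474, -0.1298, 0.0065]
eef_rot: [0.707, -0.018, 0.018, -0.707]
ft_force: [-0.4, -0.3, -0.1]
width: 0.0003
```

```bash
python3 t4.py w4
```

```text
10.3 [ 0.5474 -0.1298  0.0065] [-0.3739 -0.2869 -0.0917]
tip 117 359 393
tip world [ 0.5873 -0.0571]
[[ 0.5814 -0.0597  0.0447]
 [ 0.5812 -0.0687  0.045 ]
 [ 0.581  -0.0778  0.0444]
 [ 0.5808 -0.087   0.0448]
 [ 0.5805 -0.0964  0.0451]
 [ 0.5803 -0.1059  0.0445]
 [ 0.58   -0.1155  0.0449]]
slope 0.02508382661545454 x at y=-.005 0.5828143535341436 foot x .5846
```

```bash
python3 - <<'E'
from h import *
s=r.read_state()
print(s['time'],s['ee_pos'],s['ft_force'])
for t in ([.535,-.15,.05],[.5765,-.200,.05],[.5765,-.200,.008]): print(todelta(t,-2.9))
E
```

```text
10.35 [ 0.54742996 -0.12975582  0.00649637] [ 0.02728628 -0.18889253  0.13089904]
(array([-0.0114, -0.0435, -0.0208]), array([0.  , 0.03, 0.01]))
(array([ 0.0326, -0.0435, -0.0687]), array([0.  , 0.03, 0.01]))
(array([ 0.0325, -0.0015, -0.0687]), array([0.  , 0.03, 0.01]))
```

Request:
arm_command(deltas=[-0.012,0,0,0,0,0,-0.012,-0.03,-0.01,0,0,0,-0.006,-0.044,-0.035,0,0,0,0.02,-0.044,-0.069,0,0,0,0.0325,-0.044,-0.069,0,0,0,0.0325,-0.024,-0.069,0,0,0,0.0325,-0.002,-0.069,0,0,0,0.0325,-0.002,-0.069,0,0,0], hand=0.2)

```text
time: 11.35
ee_pos: [0.5739, -0.1984, 0.0057]
eef_rot: [-0.706, 0.019, -0.016, 0.707]
ft_force: [-0.9, -0.0, 0.4]
width: 0.0174
```

```bash
python3 t4.py w5
```

```text
11.35 [ 0.5739 -0.1984  0.0057] [-0.9413 -0.003   0.3859]
tip 0 229 336
tip world [ 0.5814 -0.0767]
[[ 0.5812 -0.0792  0.0453]
 [ 0.5813 -0.087   0.0456]
 [ 0.5811 -0.095   0.0455]
 [ 0.5808 -0.103   0.0458]
 [ 0.5806 -0.1111  0.0457]
 [ 0.5804 -0.1194  0.0456]
 [ 0.5803 -0.1278  0.0455]
 [ 0.5803 -0.1363  0.0458]
 [ 0.5799 -0.145   0.0462]
 [ 0.5795 -0.1537  0.0456]
 [ 0.5798 -0.1626  0.0473]]
slope 0.02102946562682836 x at y=-.005 0.5829004730885416 foot x .5846
```

View pics/w5.png

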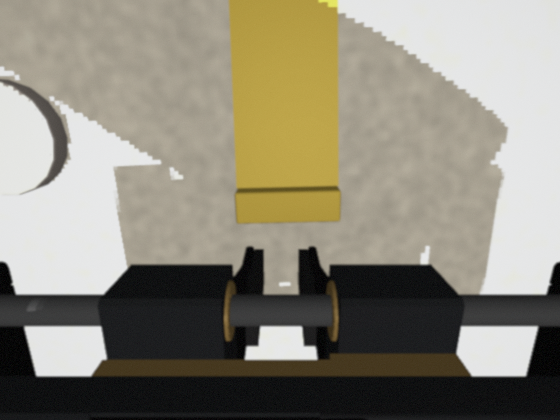

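The heel's end face is at row 221, columns 237–340, and the fingers straddle column 281, so I'll shift +4 mm in x and then push.

Request:
arm_command(deltas=[0.004,-0.001,0.006,0,0,0,0.004,-0.001,0.014,0,0,0,0.004,-0.001,0.02,0,0,0,0.0035,-0.001,0.027,0,0,0,0.0035,-0.001,0.035,0,0,0,0.003,-0.001,0.044,0,0,0,0.003,-0.001,0.05,0,0,0,0.003,-0.001,0.05,0,0,0])

```text
time: 12.4
ee_pos: [0.582, -0.1496, 0.0094]
eef_rot: [-0.707, 0.017, -0.017, 0.707]
ft_force: [1.0, -0.1, -0.4]
width: 0.017
```

```bash
python3 t4.py w6
```

```text
12.4 [ 0.582  -0.1496  0.0094] [ 1.0471 -0.1311 -0.4073]
tip 1 220 266
tip world [ 0.5846 -0.0271]
[[ 0.5844 -0.0296  0.0441]
 [ 0.5842 -0.0376  0.0449]
 [ 0.5836 -0.0457  0.0448]
 [ 0.5834 -0.0539  0.0447]
 [ 0.583  -0.0623  0.045 ]
 [ 0.5825 -0.0707  0.0444]
 [ 0.5821 -0.0793  0.0448]
 [ 0.5818 -0.088   0.0446]
 [ 0.5812 -0.0968  0.0445]
 [ 0.5809 -0.1058  0.0444]
 [ 0.5804 -0.1149  0.0447]
 [ 0.58   -0.1241  0.0441]
 [ 0.5795 -0.1335  0.0464]]
slope 0.04782887037230827 x at y=-.005 0.5856876051275421 foot x .5846
```

View pics/w6.png

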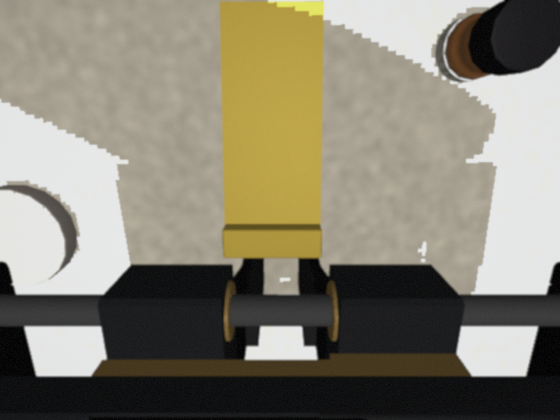

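The heading is now aligned, at 0.048 against 0.050, and the wedge is within about 1 mm of the foot's centre. The vial and cap are untouched. I'll keep pushing straight.

Request:
arm_command(deltas=[0,0,0.006,0,0,0,0,0,0.013,0,0,0,0,0,0.02,0,0,0,0,0,0.026,0,0,0,0,0,0.03,0,0,0,0,0,0.033,0,0,0,0,0,0.034,0,0,0,0,0,0.034,0,0,0])

```text
time: 13.45
ee_pos: [0.5836, -0.1164, 0.0095]
eef_rot: [-0.707, 0.018, -0.018, 0.707]
ft_force: [-1.2, -0.2, 1.3]
width: 0.0174
```

Request:
arm_command(deltas=[0,0,0.001,0,0,0,0,0,0.002,0,0,0,0,0,0.002,0,0,0])

```text
time: 13.82
ee_pos: [0.5837, -0.1143, 0.0095]
eef_rot: [-0.707, 0.018, -0.018, 0.707]
ft_force: [-0.2, 0.5, 0.3]
width: 0.017
```

Request:
arm_command(deltas=[0,0,0.001,0,0,0,0,0,0.002,0,0,0,0,0,0.002,0,0,0])

```text
time: 14.2
ee_pos: [0.5838, -0.1123, 0.0095]
eef_rot: [-0.707, 0.018, -0.018, 0.707]
ft_force: [-0.5, -0.4, -0.8]
width: 0.0173
```

Request:
arm_command(deltas=[0,0,0.001,0,0,0,0,0,0.002,0,0,0,0,0,0.002,0,0,0])

```text
time: 14.58
ee_pos: [0.5839, -0.1103, 0.0095]
eef_rot: [-0.707, 0.018, -0.018, 0.707]
ft_force: [0.6, -0.7, -0.6]
width: 0.0175
```

Request:
arm_command(deltas=[0,0,0.001,0,0,0,0,0,0.002,0,0,0,0,0,0.002,0,0,0])

```text
time: 14.95
ee_pos: [0.584, -0.1083, 0.0095]
eef_rot: [-0.707, 0.018, -0.018, 0.707]
ft_force: [0.2, 0.1, -0.1]
width: 0.0172
```

Request:
arm_command(deltas=[0,0,0.001,0,0,0,0,0,0.0015,0,0,0,0,0,0.0015,0,0,0])

```text
time: 15.32
ee_pos: [0.5841, -0.1068, 0.0095]
eef_rot: [-0.707, 0.018, -0.018, 0.707]
ft_force: [-0.4, 0.1, -0.3]
width: 0.0176
```

Request:
arm_command(deltas=[0,0,0.001,0,0,0,0,0,0.0015,0,0,0,0,0,0.0015,0,0,0])

```text
time: 15.7
ee_pos: [0.5842, -0.1053, 0.0095]
eef_rot: [-0.707, 0.018, -0.018, 0.707]
ft_force: [0.1, -0.7, -0.2]
width: 0.0176
```

Request:
arm_command(deltas=[0,0,0.001,0,0,0,0,0,0.0015,0,0,0,0,0,0.0015,0,0,0])

```text
time: 16.08
ee_pos: [0.5842, -0.1038, 0.0095]
eef_rot: [-0.707, 0.018, -0.018, 0.707]
ft_force: [-0.5, -0.3, -0.8]
width: 0.0171
```

```bash
python3 - <<'E'
from h import *
s=r.read_state();p=r.camera('wrist');save(p,'w7');print(s['ft_force'],s['ee_pos'])
p=r.camera('scene');save(p,'s7');cv2.imwrite('pics/s7c.png',cv2.resize(cv2.cvtColor(p['image'],cv2.COLOR_RGB2BGR)[150:300,170:370],None,fx=3.5,fy=3.5))
E
```

```text
[-0.48264757 -0.25355913 -0.8384792 ] [ 0.58422129 -0.10380921  0.00951906]
```

View pics/w7.png

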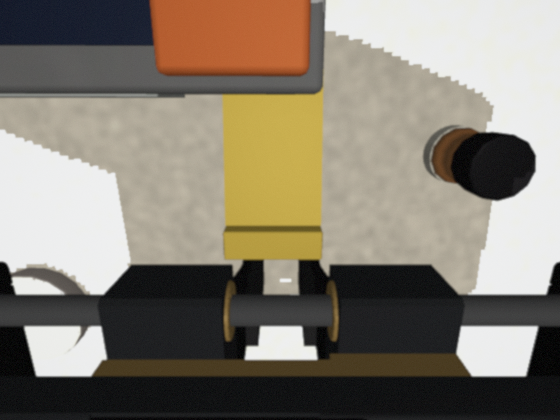

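View pics/s7c.png

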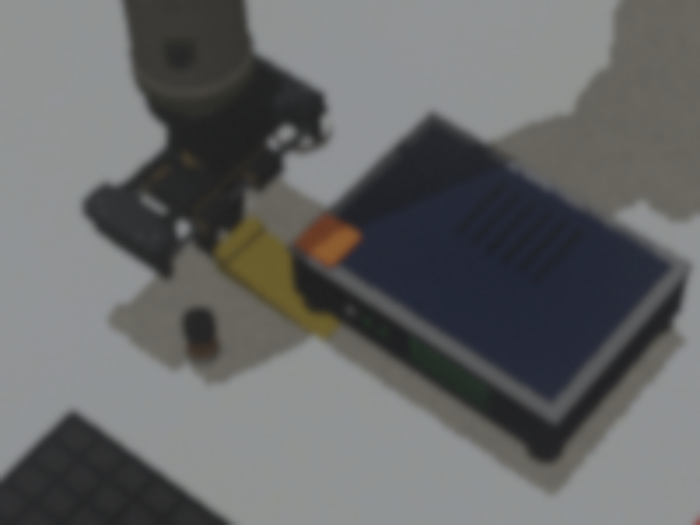

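Request:
arm_command(deltas=[0,0,0.0005,0,0,0,0,0,0.001,0,0,0,0,0,0.001,0,0,0])

```text
time: 16.55
ee_pos: [0.5843, -0.1029, 0.0095]
eef_rot: [-0.707, 0.018, -0.018, 0.707]
ft_force: [0.4, -0.9, 0.7]
width: 0.0174
```

Request:
arm_command(deltas=[0,0,0.0005,0,0,0,0,0,0.001,0,0,0,0,0,0.001,0,0,0])

```text
time: 16.92
ee_pos: [0.5843, -0.1019, 0.0095]
eef_rot: [-0.707, 0.018, -0.018, 0.707]
ft_force: [0.1, 0.0, -0.5]
width: 0.0177
```

Request:
arm_command(deltas=[0,0,0.0005,0,0,0,0,0,0.001,0,0,0,0,0,0.001,0,0,0])

```text
time: 17.3
ee_pos: [0.5844, -0.1009, 0.0095]
eef_rot: [-0.707, 0.018, -0.018, 0.707]
ft_force: [0.2, -0.1, -0.5]
width: 0.0176
```

Request:
arm_command(deltas=[0,0,0.0005,0,0,0,0,0,0.001,0,0,0,0,0,0.001,0,0,0])

```text
time: 17.68
ee_pos: [0.5844, -0.0999, 0.0095]
eef_rot: [-0.707, 0.018, -0.018, 0.707]
ft_force: [0.7, -0.1, 0.0]
width: 0.0174
```

Request:
arm_command(deltas=[0,0,0.0005,0,0,0,0,0,0.001,0,0,0,0,0,0.001,0,0,0])

```text
time: 18.05
ee_pos: [0.5845, -0.0989, 0.0095]
eef_rot: [-0.707, 0.018, -0.018, 0.707]
ft_force: [0.5, -0.6, 0.1]
width: 0.0171
```

Request:
arm_command(deltas=[0,0,0.0005,0,0,0,0,0,0.001,0,0,0,0,0,0.001,0,0,0])

```text
time: 18.42
ee_pos: [0.5846, -0.0978, 0.0095]
eef_rot: [-0.707, 0.018, -0.018, 0.707]
ft_force: [0.3, -1.1, 0.4]
width: 0.0173
```

Request:
arm_command(deltas=[0,0,0.0005,0,0,0,0,0,0.001,0,0,0,0,0,0.001,0,0,0])

```text
time: 18.8
ee_pos: [0.5846, -0.097, 0.0095]
eef_rot: [-0.707, 0.018, -0.018, 0.707]
ft_force: [0.1, -0.8, -0.1]
width: 0.0176
```

Request:
arm_command(deltas=[0,0,0.0005,0,0,0,0,0,0.001,0,0,0,0,0,0.001,0,0,0])

```text
time: 19.18
ee_pos: [0.5846, -0.0962, 0.0095]
eef_rot: [0.707, -0.018, 0.018, -0.707]
ft_force: [-0.3, -0.9, -0.6]
width: 0.0175
```

```bash
cat > t5.py <<'E'
from h import *
import sys
np.set_printoptions(precision=4,suppress=True)
s=r.read_state();p=r.camera('wrist');T=wristT(p,s);save(p,sys.argv[1]);print(s['time'],s['ee_pos'],s['ft_force'])
hsv=cv2.cvtColor(p['image'],cv2.COLOR_RGB2HSV)
y=(cv2.inRange(hsv,(18,90,60),(40,255,255)));n,l,st,_=cv2.connectedComponentsWithStats(y);y=l==1+np.argmax(st[1:,4])
ys,xs=np.where(y);b=[ys[xs==c].max() for c in range(235,312,5)];b=np.median(b)+.5
print('heel row',b,'heel top rear edge',onz(p,(b,275),.026,T)[:2],'width cols',np.where(y[200])[0][[0,-1]])
o=(cv2.inRange(hsv,(3,120,80),(17,255,255)));n,l,st,_=cv2.connectedComponentsWithStats(o);o=l==1+np.argmax(st[1:,4])
ys,xs=np.where(o);e=np.median([ys[xs==c].max() for c in range(180,290,5)])+.5
print('pad near edge',onz(p,(e,230),.086,T)[:2])
E
python3 t5.py w8
```

```text
19.175 [ 0.5846 -0.0962  0.0095] [-0.331  -0.8755 -0.5822]
heel row 259.5 heel top rear edge [ 0.5834 -0.0837] width cols [225 321]
pad near edge [ 0.5775 -0.0163]
```

Request:
arm_command(deltas=[0,0,0.0005,0,0,0,0,0,0.001,0,0,0,0,0,0.001,0,0,0])

```text
time: 19.6
ee_pos: [0.5846, -0.0954, 0.0095]
eef_rot: [0.707, -0.018, 0.018, -0.707]
ft_force: [-0.3, -4.1, -0.5]
width: 0.0174
```

Request:
arm_command(deltas=[0,0,0.0005,0,0,0,0,0,0.001,0,0,0,0,0,0.001,0,0,0])

```text
time: 19.98
ee_pos: [0.5847, -0.0947, 0.0096]
eef_rot: [0.707, -0.018, 0.018, -0.707]
ft_force: [-0.7, -6.2, 1.1]
width: 0.0173
```

Request:
arm_command(deltas=[0,0,0.0005,0,0,0,0,0,0.001,0,0,0,0,0,0.001,0,0,0])

```text
time: 20.35
ee_pos: [0.5846, -0.0943, 0.0096]
eef_rot: [0.707, -0.018, 0.018, -0.706]
ft_force: [0.4, -6.7, -1.3]
width: 0.0174
```

Request:
arm_command(deltas=[0,0,-0.002,0,0,0,0,0,-0.008,0,0,0,0,0,-0.02,0,0,0,0,-0.03,-0.022,0,0,0,0,-0.08,-0.022,0,0,0,0,-0.115,-0.022,0,0,0,0,-0.115,-0.022,0,0,0])

```text
time: 21.22
ee_pos: [0.5854, -0.1159, 0.1276]
eef_rot: [-0.707, 0.016, -0.02, 0.707]
ft_force: [-0.5, 0.0, -0.1]
width: 0.0173
```

```bash
python3 - <<'E'
from fit import *
np.set_printoptions(precision=4,suppress=True)
s=r.read_state();p=r.camera('wrist');save(p,'w9');T=wristT(p,s)
print(s['time'],s['ee_pos'],s['ft_force'])
o=r.regions_of(p,'corner_pad')[0];print(o['conf'],fit(PAD,[(p,o['region'].astype(float),T)],(.520,.104,-.05)))
for t in ([.579,.001,.092],): print(todelta(t,-2.9))
E
```

```text
21.225 [ 0.5854 -0.1159  0.1276] [-0.4962  0.0477 -0.0956]
0.69 (array([ 0.5207,  0.1039, -0.057 ]), np.float64(101.96862745098039))
(array([-0.0103,  0.0324,  0.1159]), array([-0.03,  0.03,  0.01]))
```

View pics/w9.png

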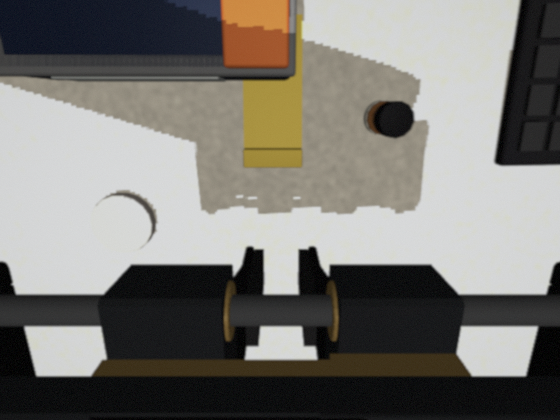

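The wrist view shows the wedge under the orange corner with its heel at rows 149–167, the instrument unmoved to within about 1 mm, and the vial and cap untouched. Next is the test press.

Request:
arm_command(deltas=[-0.003,0,0.03,0,0,0,-0.006,0,0.075,0,0,0,-0.01,0.01,0.108,0,0,0,-0.01,0.023,0.116,0,0,0,-0.01,0.032,0.116,0,0,0,-0.01,0.032,0.116,0,0,0,-0.01,0.032,0.116,0,0,0], hand=0)

```text
time: 22.2
ee_pos: [0.5797, -0.0001, 0.0927]
eef_rot: [0.707, -0.018, 0.018, -0.707]
ft_force: [1.0, -0.9, 0.6]
width: 0.0007
```

Request:
arm_command(deltas=[0,0.002,0,0,0,0,0,0.004,0,0,0,0,0,0.0055,0,0,0,0,0,0.006,0,0,0,0,0,0.006,0,0,0,0])

```text
time: 22.82
ee_pos: [0.5795, 0.0014, 0.0866]
eef_rot: [-0.707, 0.018, -0.018, 0.707]
ft_force: [-0.5, -0.0, -0.9]
width: 0.0006
```

Request:
arm_command(deltas=[0,0.0005,0,0,0,0,0,0.001,0,0,0,0,0,0.001,0,0,0,0])

```text
time: 23.2
ee_pos: [0.5796, 0.0014, 0.0864]
eef_rot: [-0.707, 0.018, -0.018, 0.707]
ft_force: [-4.1, 0.2, 9.5]
width: 0.0008
```

Request:
arm_command(deltas=[0,0.0005,0,0,0,0,0,0.001,0,0,0,0,0,0.001,0,0,0,0])

```text
time: 23.58
ee_pos: [0.5797, 0.0014, 0.0862]
eef_rot: [-0.707, 0.018, -0.018, 0.707]
ft_force: [-8.4, 0.1, 16.9]
width: 0.0007
```

Request:
arm_command(deltas=[0,0.0005,0,0,0,0,0,0.001,0,0,0,0,0,0.001,0,0,0,0])

```text
time: 23.95
ee_pos: [0.5799, 0.0013, 0.086]
eef_rot: [-0.706, 0.017, -0.018, 0.707]
ft_force: [-11.0, 0.1, 25.8]
width: 0.0005
```

Request:
arm_command(deltas=[-0.0005,-0.001,0,0,0,0,-0.0007,-0.0016,0,0,0,0,-0.0007,-0.0016,0,0,0,0,-0.0007,-0.0016,0,0,0,0])

```text
time: 24.45
ee_pos: [0.5796, 0.0015, 0.0864]
eef_rot: [-0.707, 0.017, -0.018, 0.707]
ft_force: [-1.6, -0.5, 10.6]
width: 0.0004
```

```bash
python3 - <<'E'
from fit import *
np.set_printoptions(precision=4,suppress=True)
s=r.read_state();p=r.camera('wrist');save(p,'w10');T=wristT(p,s)
print(s['time'],s['ee_pos'],s['ft_force'])
p2=r.camera('scene');save(p2,'s10');cv2.imwrite('pics/s10c.png',cv2.resize(cv2.cvtColor(p2['image'],cv2.COLOR_RGB2BGR)[150:300,170:370],None,fx=3.5,fy=3.5))
L=r.regions_of(p2,'instrument');print([(x['conf'],x['centre']) for x in L[:2]])
s=r.read_state();print(s['time'],s['ee_pos'],s['ft_force'])
E
```

```text
24.45 [0.5796 0.0015 0.0864] [-1.6068 -0.5414 10.559 ]
[(0.73, [232.5, 311.4])]
24.6 [0.5796 0.0014 0.0864] [-2.5833  0.9176  9.3897]
```

View pics/s10c.png

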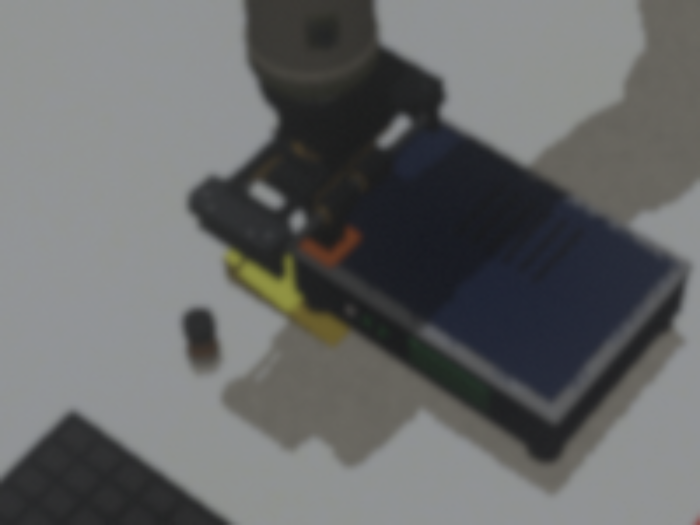

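View pics/w10.png

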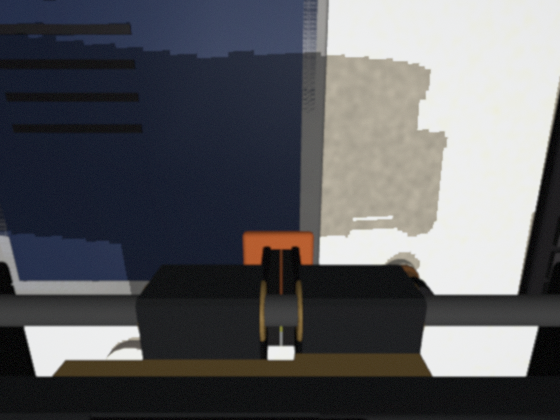

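The press holds at about 10 N and the box does not move. Both pictures show the wedge under the orange corner with nothing else disturbed, so I'm handing in now.

```bash
python3 - <<'E'
from h import *
print(r.close_job()); s=r.read_state();print(s['time'],s['ee_pos'],s['ft_force'])
E
```

```text
the job is handed in; nothing more can be done
None
the job is handed in; nothing more can be done
```

The wedge is seated and the instrument no longer rocks. I handed the job in at about 24.6 s while holding a press of about 10 N on the orange pad.

- **First press:** the pad gave way at 3 to 4 N and sank about 7 mm until the foot met the bench. The force rose briefly to 24 N there, then I let it up.
- **Wedge:** its line passed about 6.5 mm to one side of the foot, so I first nudged it sideways with the fingers against its side. I then pushed it along the bench by its heel. The push stayed within about 1 N until contact, then rose to 6–7 N over the last 2 mm, and I stopped there.
- **Proof press:** the pad moved only about 0.4 mm, even at 26 N. I eased back to 9–10.5 N and held that.

**Last checks:**
- A wrist-camera fit after seating put the instrument within about 1 mm of where it started.
- The top of the pad read 86.4 mm under the press, against 86 mm nominal. The arm reads height too coarsely to rule out a few tenths of a millimetre of jacking.
- In the last pictures the vial, cap and keyboard look undisturbed; I did not re-measure the other things.

**What went wrong:**
- After the first press the arm blocked the top camera, so the instrument's pose fit from it failed. I used the wrist camera instead.
- During the proof press a sideways force of up to 11 N built up. I eased it to 2–3 N before handing in.

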